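# Shift a half-carved rail under its bench hold-down

## Robot

A 6-joint arm with a two-finger parallel gripper is mounted at the origin on the work surface. World frame = base frame: x ahead of the robot, y to its left, z up, the work surface at z = 0. Lengths are in m, angles in rad, forces in N, time in s.
With the tool pointing down it reaches from about 0.35 to 1 m from the base axis. Payload 7.1 kg.
Tool frame: the origin (TCP) lies between the finger pads; the fingertips stand 22 mm ahead of it and the grasp point (between the pads) lies 3 mm ahead of it; y points along the fingers, x is the direction in which the jaws open and shut, and the axes are right-handed (so a half turn about y gives the same grasp; the last joint's range is limited). The gripper opens to 85 mm and grips with 20 to 120 N. Pads are 22 mm wide; open, the fingers measure 114 mm over their backs; the gripper's body (76 mm by 85 mm) begins 54 mm behind the grasp point. The pads swing forward as they close: fully open they stand 13 mm farther back than shut.
Start: joints at [1.273, 0.423, 1.63, -0, 1.089, -0.019], TCP at [0.172, 0.601, 0.253] pointing down, gripper open.
Joint ranges: [-3, 3], [-0.9, 2.11], [0.09, 2.58], [-1.31, 4.45], [0.11, 2.69], [-2.54, 2.54]. Speed limits (rad/s): [2.39, 2.39, 3.01, 3.14, 3.14, 3.14].

## Interface

Orientations are given as a unit quaternion [w, x, y, z].
In Python, from station import * gives the robot as it stands.
- The arm moves only by the tool move_arm, never from a script. Its argument "increments" is a list of rows, each a list of 3 entries, a list of its own where there are three numbers: the shift along the tool's x, y, z in cm, then the turn, a rotation vector about the tool's x, y, z in degrees, then the closure in counts, from 0 (fully open) to 255 (shut). A call has 1 to 10 rows; each row shifts and turns the commanded pose from where the row before left it, along the tool's axes as they then stand; what a row does not reach is not made up. A row lasts 1/12 s, in which the tool goes at most 41.7 mm and 7.16 degrees, less where a joint would pass 70% of its speed; a pose out of reach is approached as far as the arm can. A call with a gripper value outside its range is refused whole. The fingers move at their own pace and stop on an object; the grip force is fixed at half the most. Time passes only in rows, so rows that do not move let the fingers close. It gives the time, the measured TCP pose, the force and the opening at its end, in the units of the state.
- state(): the state, without advancing time (a new reading comes with each control period).
- get_image(name): name is "side" or "top" or "wrist"; returns a dict with "frame" (420x560x3 uint8, red, green, blue), "fx", "fy", "cx", "cy" (pixels), "R" (3x3) and "t" (3): a world point X has camera coordinates R X + t. Camera axes: x right, y down, z forward; pixel columns grow to the right and rows downward; lengths in m; the calibration is good to about 2 mm. A picture is of the moment at which its call begins. There is no depth.
- job_done(): hands the job in, once; it reports no verdict.
The state is a dict: "clock": time; "joint_positions": joint angles; "dq": joint speeds; "tau": joint torques, N m; "tool_pos": TCP position; "eef_rot": TCP orientation; "wrist_force": force on the tool from outside, world axes, zero at the start; "ft_torque": the same for the moment, N m; "opening": finger opening in m.
Only numpy, scipy, OpenCV 4.12 (cv2) and the standard library are available. Lean on these libraries where they do the work, as an engineer would, in place of code of your own. Each camera call takes 0.05 s, during which the arm holds its last target.

## Task

Move the moulding rail on for the next stretch of carving: unscrew the hold-down that clamps it, slide the rail along the fence fully home against the end stop, and screw the hold-down firmly tight on it again. The shop's two hold-downs are a mixed pair, one with a left-hand screw and one with a right-hand screw, and nobody marked which is which: try the tommy bar and turn it the way that gives, and get the pad clear before the rail is moved. Leave the rosette under the other hold-down and the mallet where they are.

Things in the scene. Friction and masses are not known exactly. Their poses are not given: they have to be found in the camera images.
- board: Sticking board fixed to the bench, brown wood, 110 wide (x) x 450 long (y) x 20 mm thick, from y -250 to +200 mm. Origin: on the bench straight under the screw of the hold-down that clamps the rail; x points across it away from the robot, y along it to the end stop, yaw within 0.3 rad of the world. A dark fence runs along its far side: face at x = +31 mm, top 38 mm above the bench.
- stop (a point): Fixed point: middle of the upper edge of the end stop's face, board y = +170 mm. The dark stop crosses the board and is 26 mm thick, its top 42 mm above the bench.
- screw (a point): Fixed point on the screw's axis, 150 mm above the bench: the middle of the tommy bar while tight. Round steel bar 10 mm thick, 16 mm balls on its ends, 140 mm over all, through a hub 24 mm across (137 to 163 mm high). At the start it is tight, the bar along the board's x, square across the rail. One end points to the robot. Tight again, the bar is back there.
- pad_seat (a point): Fixed point under the pad on the screw's axis, 45 mm above the bench: the height of the rail's flat lands. The pad, 26 mm across, does not turn. It is sprung: as the screw rises it keeps touching for 2 mm (0.2 turn), then lifts; about two thirds of a turn clears the carving. Fully tight it presses with about 30 N. The screw never comes off.
- boss_top (a point): Fixed point on the screw's axis, 114 mm high: top of the boss (38 mm across) of the hold-down's arm, 22 mm wide, that runs to a post at board x = +110 mm, 121 mm high. One way round the screw is solid at its stop; the other (left or right, drawn each time) it turns with 0.2 N m (4 to 5 N at 45 mm), stays where left and rises 10 mm a turn, the bar with it, to a stop at 1.25 turns.
- rail: Pale moulding rail, loose on the board, 60 wide (x) x 320 long (y) x 25 mm thick, 0.25 to 0.45 kg. Origin: centre of its underside, 20 mm above the bench; y along it to the stop. Carved motifs 34 mm long stand 2.5 mm proud at y = +110, +30, -50, -130 mm, flat lands between; the pad sits on the land at y = +70 mm at first. Home, the origin is at board y = +10 mm, about 80 mm on.
- rail_end (a point): Centre of the rail's end face away from the stop (60 x 25 mm), 32.5 mm above the bench: the place to push.
- rosette: Pale carved corner rosette, 100 x 100 x 45 mm, clamped on the bench under the other, identical hold-down to the left of the end stop. Origin: centre of its underside. Leave it.
- mallet_mid (a point): Carver's wooden mallet lying on the bench near right, 265 mm long, head 84 mm across; the point is on its axis, 42 mm above the bench. Leave it.

How it is judged:
On the way, in this order (a step that is already met when the one before it is completed fails the run):
1. the hold-down is unscrewed, so that the rail presses on the board with less than 7 N, while the rail is still within 15 mm of where it was clamped (contact force between rail and board below 7 N and distance of rail from where it was at the start of the episode below 0.015 m), for 0.2 s.
2. the rail is slid home, within 4 mm of the end stop (y of rail in the frame of board above 0.006 m), for 0.2 s.
At the end, for the whole second after the job is handed in: The rail lies flat on the board within 4 mm of the end stop, within 9 mm of the fence and within 0.05 rad of parallel to it, and is clamped: it presses on the board with more than 20 N (about 33 N fully tight). The rosette is within 10 mm and the mallet within 30 mm of where they were (y of rail in the frame of board above 0.006 m and x of rail in the frame of board above -0.008 m and angle between the y axis of rail and the y axis of board, either way round below 0.05 rad and z of rail in the frame of board below 0.023 m and contact force between rail and board above 20 N and linear speed of rail below 0.01 m/s and distance of rosette from where it was at the start of the episode below 0.01 m and distance of mallet_mid from where it was at the start of the episode below 0.03 m); the robot touches nothing.
It fails at once if the rosette is shifted more than 15 mm or the mallet more than 50 mm (distance of rosette from where it was at the start of the episode above 0.015 m or distance of mallet_mid from where it was at the start of the episode above 0.05 m).
It also fails if it takes over 58 s, if anything falls off the work surface, if the arm or the gripper's body presses on something with over 40 N, if the wrist force passes 120 N, or if a joint passes its speed limit or range.

## Working session

There is one attempt and no reset: what is moved stays moved. The work goes in short steps, Python scripts to look and compute and a tool call to move; the robot and the scene stay as the last step left them, time stands still between calls to the robot, and variables do not carry over. Pictures are saved under pics/ and viewed, and the job is handed in when it is done.

Besides the shell and the picture viewer there is one more tool, called after "Request:" by a JSON object that holds its "api" and its "payload", one argument or row to a line. move_arm: Moves the arm, as the interface text tells. Its arguments: {"type":"object","properties":{"increments":{"type":"array","items":{"type":"array"}}},"required":["increments"]}

```bash
ls; mkdir -p pics; python3 - <<'E'
from station import *
import cv2
print(state())
for n in ["side","top","wrist"]:
    d=get_image(n); cv2.imwrite(f"pics/{n}0.png",d["frame"][:,:,::-1])
    print(n,d["fx"],d["fy"],d["cx"],d["cy"],d["R"],d["t"])
E
```

```text
pics
{'clock': 0.0, 'joint_positions': array([ 1.27299684e+00,  4.23851232e-01,  1.63070934e+00, -5.28353944e-06,
        1.08855850e+00, -1.90122577e-02]), 'dq': array([ 0.00047252,  0.00093583, -0.00152052, -0.00132442,  0.00079783,
        0.00015329]), 'tau': array([ 1.79855266e-03, -5.57368863e+01, -2.81754184e+01,  9.71957866e-05,
        7.15682298e-03, -7.66714402e-05]), 'tool_pos': array([0.17182714, 0.60038313, 0.25253156]), 'eef_rot': array([-0.56430288,  0.56493882,  0.42524341, -0.42611552]), 'wrist_force': array([-0.54152532, -0.73021575, -0.50623801]), 'ft_torque': array([-0.01731885,  0.00166711,  0.03396837]), 'opening': 0.08551141856734196}
side 510.41789168536957 510.41789168536957 278.99018169455337 205.89478243502447 [[ 0.9365592  -0.35048524  0.00411856]
 [-0.27280667 -0.73626519 -0.61926577]
 [ 0.22007587  0.57885548 -0.78517064]] [-0.49372218  0.18311643  1.53354325]
top 382.03146358500607 382.03146358500607 279.19396617661016 216.08197042428816 [[ 0.01490611 -0.9995878  -0.02453646]
 [-0.99841569 -0.01354807 -0.05461276]
 [ 0.05425783  0.02531165 -0.9982061 ]] [-0.02069858  0.50803788  1.29928956]
wrist 305.5537722556016 305.5537722556016 277.51133483377026 208.72849646462524 [[ 0.27609158  0.96112872 -0.00224037]
 [ 0.91518886 -0.26218151  0.30608856]
 [ 0.29360313 -0.08655883 -0.95200041]] [-0.62409524 -0.03897095  0.37966136]
```

View pics/side0.png

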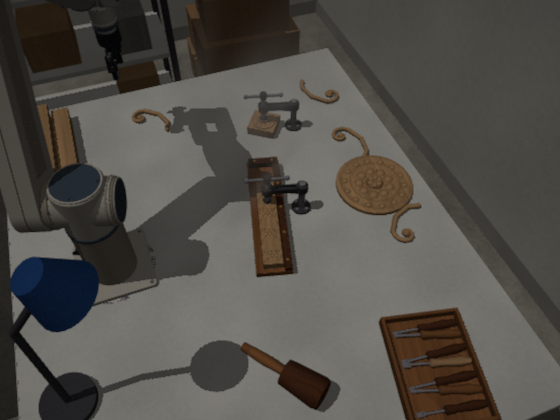

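View pics/top0.png

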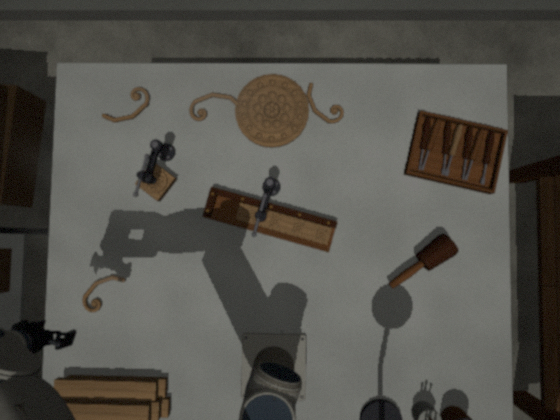

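View pics/wrist0.png

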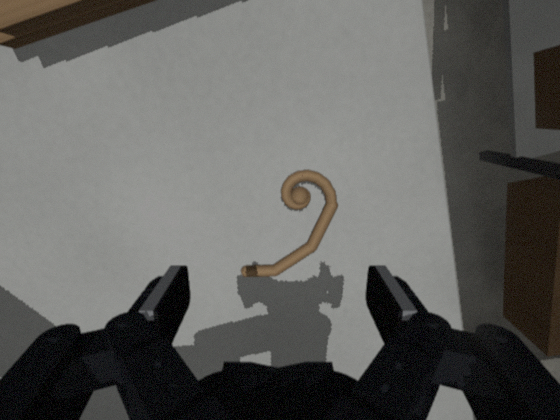

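```bash
python3 - <<'E'
import cv2
t=cv2.imread("pics/top0.png"); s=cv2.imread("pics/side0.png")
import numpy as np
b=lambda a:cv2.convertScaleAbs(a,alpha=1.8)
cv2.imwrite("pics/topc.png",b(cv2.resize(t[150:270,190:350],None,fx=5,fy=5,interpolation=cv2.INTER_CUBIC)))
cv2.imwrite("pics/sidec.png",b(cv2.resize(s[150:280,230:330],None,fx=4.5,fy=4.5,interpolation=cv2.INTER_CUBIC)))
E
```

```text
(no output)
```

View pics/topc.png

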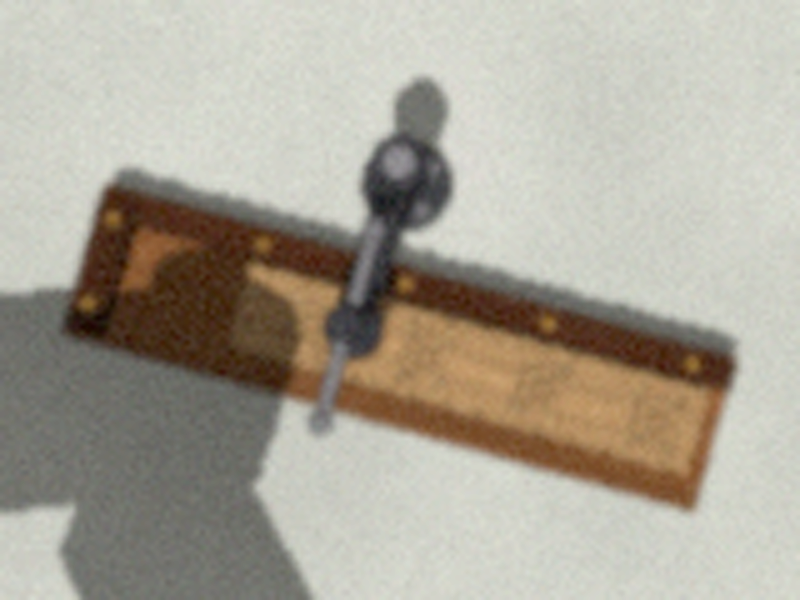

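View pics/sidec.png

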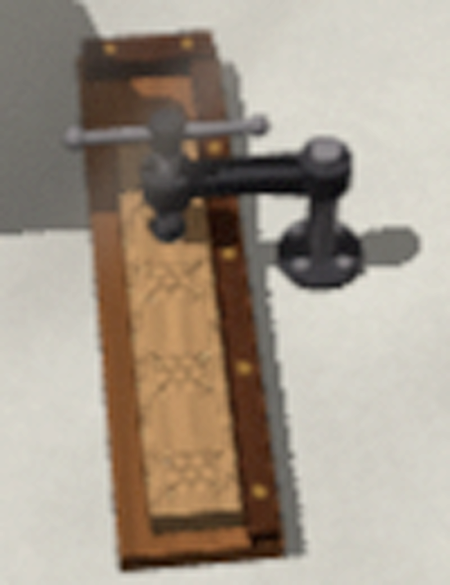

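```bash
cat > h.py <<'E'
import numpy as np
from scipy.optimize import least_squares
from station import *
def proj(d,X):
    c=np.asarray(X)@np.asarray(d["R"]).T+np.asarray(d["t"]); return np.stack([d["fx"]*c[...,0]/c[...,2]+d["cx"],d["fy"]*c[...,1]/c[...,2]+d["cy"]],-1)
def board2w(p,X):
    X=np.asarray(X,float); c,s=np.cos(p[2]),np.sin(p[2])
    return np.stack([p[0]+c*X[...,0]-s*X[...,1],p[1]+s*X[...,0]+c*X[...,1],X[...,2]],-1)
E
cat > fit.py <<'E'
from h import *
T=get_image("top");S=get_image("side")
tp=[((694,508),(-55,-250,20)),((735,352),(55,-250,38)),((320,422),(-62,0,150)),((68,332),(-55,200,20)),((112,186),(55,200,38))]
sp=[((72,136),(-62,0,150)),((262,125),(62,0,150)),((122,568),(-55,-250,20)),((212,32),(55,200,38))]
uv=np.array([[190+(u+.5)/5-.5,150+(v+.5)/5-.5] for (u,v),_ in tp]);X=np.array([x for _,x in tp])/1e3
uv2=np.array([[230+(u+.5)/4.5-.5,150+(v+.5)/4.5-.5] for (u,v),_ in sp]);X2=np.array([x for _,x in sp])/1e3
f=lambda p:np.r_[(proj(T,board2w(p,X))-uv).ravel(),(proj(S,board2w(p,X2))-uv2).ravel()]
r=least_squares(f,[.55,.05,-.2],loss="soft_l1")
print(r.x); print(f(r.x).reshape(-1,2).round(2))
p=r.x
for n,x in dict(screw=(0,0,.15),stop=(0,.17,.042),padseat=(0,0,.045),railend=(0,-.23,.0325),near=(-.062,0,.15)).items(): print(n,board2w(p,x).round(4))
E
python3 fit.py
```

```text
[ 0.50403368  0.04487116 -0.24871674]
[[ 0.45  0.52]
 [ 1.15  0.19]
 [ 0.28  0.22]
 [-1.38  1.35]
 [-2.65 -0.9 ]
 [ 0.94  1.28]
 [-0.7   0.49]
 [ 0.21 -1.76]
 [ 1.   -0.4 ]]
screw [0.504  0.0449 0.15  ]
stop [0.5459 0.2096 0.042 ]
padseat [0.504  0.0449 0.045 ]
railend [ 0.4474 -0.1781  0.0325]
near [0.4439 0.0601 0.15  ]
```

```bash
cat > ov.py <<'E'
from h import *
import cv2,sys
def overlay(name,p,fn,rail_y=-.07,sc=5,crop=(185,150,345,260),lift=0):
    d=get_image(name); a=cv2.convertScaleAbs(d["frame"][:,:,::-1].copy(),alpha=1.8)
    x0,y0,x1,y1=crop
    a=cv2.resize(a[y0:y1,x0:x1],None,fx=sc,fy=sc,interpolation=cv2.INTER_CUBIC)
    def L(P,col):
        q=proj(d,board2w(p,np.array(P)/1e3)); q=((q-[x0,y0]+.5)*sc-.5).round().astype(int)
        cv2.polylines(a,[q.reshape(-1,1,2)],False,col,1)
    L([(-55,-250,20),(55,-250,20),(55,200,20),(-55,200,20),(-55,-250,20)],(0,255,0))
    L([(31,-250,38),(31,170,38)],(0,255,255)); L([(-55,170,42),(31,170,42)],(0,255,255)); L([(-55,196,42),(55,196,42)],(0,255,255))
    ry=rail_y*1e3
    L([(-30,ry-160,45),(30,ry-160,45),(30,ry+160,45),(-30,ry+160,45),(-30,ry-160,45)],(255,0,0))
    L([(-62,0,150+lift),(62,0,150+lift)],(0,0,255)); L([(0,0,45),(0,0,163)],(255,0,255)); L([(0,0,121),(110,0,121),(110,0,0)],(255,255,0))
    cv2.imwrite(fn,a)
if __name__=="__main__":
    p=eval(sys.argv[1])
    overlay("top",p,"pics/%s_t.png"%sys.argv[2]); overlay("side",p,"pics/%s_s.png"%sys.argv[2],crop=(230,145,330,280),sc=4.4)
E
python3 ov.py "[.504,.0449,-.2487]" o1
```

```text
(no output)
```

View pics/o1_t.png

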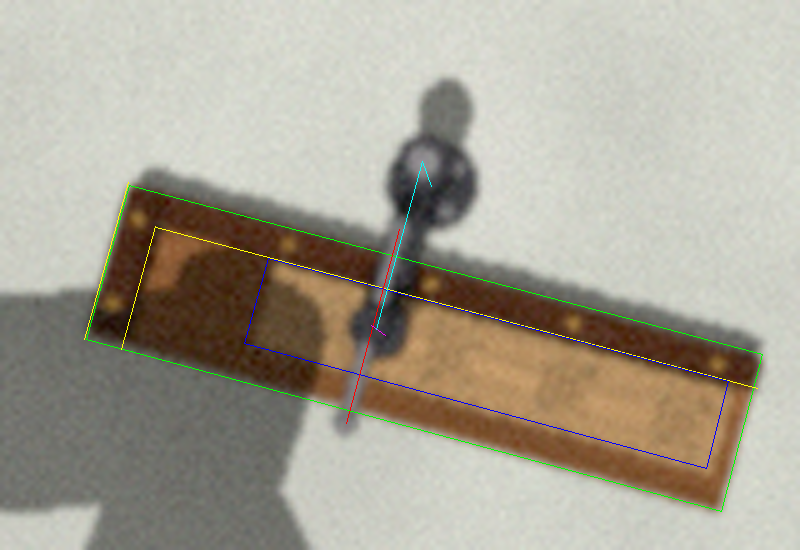

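View pics/o1_s.png

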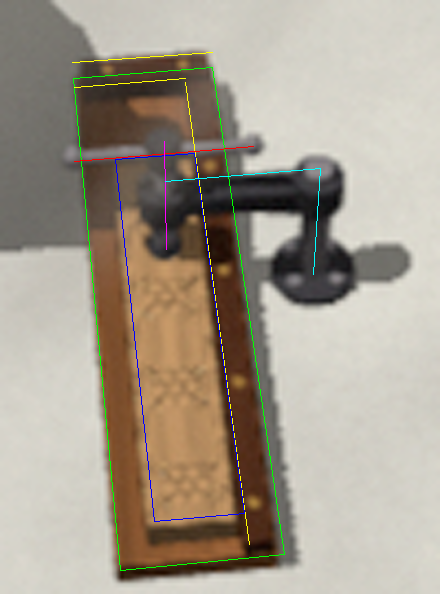

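```bash
cat >> h.py <<'E'
from scipy.spatial.transform import Rotation as Ro
P=[.504,.0449,-.2487]
def inc(pos=None,bpos=None,yaw=None,n=None,jaw='y'):
    """increments tool frame to world pos (TCP) & tool-x yaw deg; straight line"""
    s=state(); q=s["eef_rot"]; R=Ro.from_quat([q[1],q[2],q[3],q[0]])
    if bpos is not None: pos=board2w(P,bpos)
    d=R.inv().apply(np.array(pos)-s["tool_pos"])*100
    M=R.as_matrix(); rv=np.zeros(3)
    if yaw is not None:
        c,sn=np.cos(np.radians(yaw)),np.sin(np.radians(yaw))
        T=np.array([[c,0,-sn],[sn,0,c],[0,-1,0]])
        rv=np.degrees((R.inv()*Ro.from_matrix(T)).as_rotvec())
    print("pos",s["tool_pos"].round(4),"yaw",np.degrees(np.arctan2(M[1,0],M[0,0])).round(2),"ydown",M[:,1].round(3),"q",np.degrees(s["joint_positions"]).round(1),"clk",s["clock"])
    print("F",s["wrist_force"].round(2),"T",s["ft_torque"].round(3),"open",s["opening"])
    print("total d cm",d.round(3),"rot deg",rv.round(2),"min rows",max(np.linalg.norm(d)/4.17,np.linalg.norm(rv)/7.16).round(2))
    if n: print("per row",(d/n).round(3),(rv/n).round(3))
E
python3 -c "
from h import *
inc(bpos=(0,0,.215),yaw=75.75,n=18)"
```

```text
pos [0.1719 0.6007 0.2531] yaw 74.03 ydown [-0. -0. -1.] q [72.9 24.3 93.4 -0.  62.4 -1.1] clk 0.35
F [ 0.09  0.25 -0.65] T [-0.011 -0.033 -0.022] open 0.08554580345570861
total d cm [-44.298   3.832 -47.22 ] rot deg [ 0.   -1.72 -0.03] min rows 15.55
per row [-2.461  0.213 -2.623] [ 0.    -0.096 -0.001]
```

Request:
{"api": "move_arm", "payload": {
  "increments": [
    [[-2.46,0.21,-2.62],[0,0,0],0],
    [[-2.46,0.21,-2.62],[0,0,0],0],
    [[-2.46,0.21,-2.62],[0,0,0],0],
    [[-2.46,0.21,-2.62],[0,0,0],0],
    [[-2.46,0.21,-2.62],[0,0,0],0],
    [[-2.46,0.21,-2.62],[0,0,0],0],
    [[-2.46,0.21,-2.62],[0,0,0],0],
    [[-2.46,0.21,-2.62],[0,0,0],0],
    [[-2.46,0.21,-2.62],[0,0,0],0],
    [[-2.46,0.21,-2.62],[0,0,0],0]
  ]
}}

```text
clock: 1.18
tool_pos: [0.3568, 0.2908, 0.2325]
eef_rot: [-0.565, 0.565, 0.426, -0.426]
wrist_force: [-0.2, 0.7, -0.3]
opening: 0.0854
```

Request:
{"api": "move_arm", "payload": {
  "increments": [
    [[-2.46,0.21,-2.62],[0,0,0],0],
    [[-2.46,0.21,-2.62],[0,0,0],0],
    [[-2.46,0.21,-2.62],[0,0,0],0],
    [[-2.46,0.21,-2.62],[0,0,0],0],
    [[-2.46,0.21,-2.62],[0,0,0],0],
    [[-2.46,0.21,-2.62],[0,0,0],0],
    [[-2.46,0.21,-2.62],[0,0,0],0],
    [[0,0,0],[0,-1.7,0],0]
  ]
}}

```text
clock: 1.85
tool_pos: [0.4881, 0.072, 0.2178]
eef_rot: [-0.558, 0.56, 0.433, -0.432]
wrist_force: [-0.6, 0.4, -0.2]
opening: 0.0851
```

```bash
python3 -c "
from h import *
import cv2
inc(bpos=(0,0,.215),yaw=75.75,n=1)
d=get_image('wrist'); cv2.imwrite('pics/w1.png',cv2.convertScaleAbs(d['frame'][:,:,::-1],alpha=1.6))
for x in [(0,0,.163),(-.062,0,.15),(.062,0,.15)]: print(proj(d,board2w(P,x)))
"
```

```text
pos [0.4881 0.072  0.2178] yaw 75.49 ydown [ 0.003 -0.001 -1.   ] q [ 7.100e+00  1.600e+01  1.115e+02 -1.000e-01  5.230e+01 -6.840e+01] clk 1.85
F [-0.64  0.38 -0.2 ] T [ 0.028  0.017 -0.003] open 0.08509385977713864
total d cm [-2.226  0.287 -2.216] rot deg [ 0.15 -0.26 -0.02] min rows 0.76
per row [-2.226  0.287 -2.216] [ 0.154 -0.258 -0.018]
[242.85483958 274.59373686]
[241.10537309 175.58095595]
[248.10841428 339.11047967]
```

View pics/w1.png

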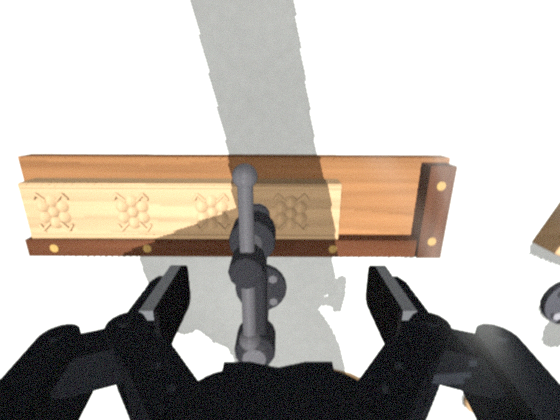

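Request:
{"api": "move_arm", "payload": {
  "increments": [
    [[0,0,0],[0,0,0],0],
    [[0,0,0],[0,0,0],0],
    [[0,0,0],[0,0,0],0]
  ]
}}

```text
clock: 2.15
tool_pos: [0.4845, 0.077, 0.2176]
eef_rot: [0.558, -0.558, -0.434, 0.434]
wrist_force: [0.0, 0.5, 0.0]
opening: 0.0852
```

```bash
python3 -c "
from h import *
import cv2
inc(bpos=(0,0,.215),yaw=75.75,n=1)
d=get_image('wrist'); cv2.imwrite('pics/w2.png',cv2.convertScaleAbs(d['frame'][:,:,::-1],alpha=1.6))
for x in [(0,0,.163),(-.062,0,.15),(.062,0,.15),(-.055,.2,.02),(-.055,-.25,.02),(.031,.17,.042),(0,0,.163)]: print(proj(d,board2w(P,x)))
"
```

```text
pos [0.4845 0.077  0.2176] yaw 75.77 ydown [-0.  0. -1.] q [  7.6  15.9 111.8   0.   52.4 -68.1] clk 2.15
F [0.03 0.51 0.03] T [0.035 0.027 0.008] open 0.08524696729940874
total d cm [-2.635  0.263 -2.675] rot deg [-0.02  0.02 -0.  ] min rows 0.9
per row [-2.635  0.263 -2.675] [-0.017  0.018 -0.   ]
[236.72788326 281.19329261]
[235.27720657 183.05384579]
[242.37110096 344.66874407]
[444.90185354 161.26430048]
[ 11.53997588 161.48551254]
[413.70720703 246.04438542]
[236.72788326 281.19329261]
```

View pics/w2.png

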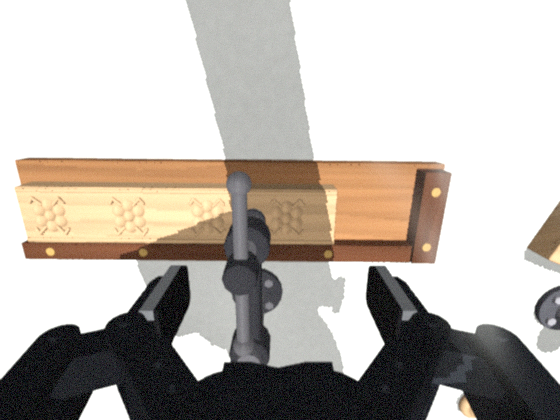

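```bash
sed -i 's/^P=.*/P=[.5045,.0468,-.2487]/' h.py; python3 -c "
from h import *
inc(bpos=(0,0,.153),yaw=75.75,n=3)
"
```

```text
pos [0.4846 0.0771 0.2177] yaw 75.79 ydown [-0.  0. -1.] q [  7.6  15.9 111.8   0.   52.4 -68.1] clk 2.2
F [-0.1   0.27 -0.17] T [0.001 0.026 0.006] open 0.08571385387971969
total d cm [-2.451  6.469 -2.673] rot deg [-0.01  0.04  0.  ] min rows 1.78
per row [-0.817  2.156 -0.891] [-0.002  0.013  0.001]
```

Request:
{"api": "move_arm", "payload": {
  "increments": [
    [[-1.23,0,-1.34],[0,0,0],0],
    [[-1.22,0,-1.34],[0,0,0],0],
    [[0,1.6,0],[0,0,0],0],
    [[0,1.6,0],[0,0,0],0],
    [[0,1.6,0],[0,0,0],0],
    [[0,1.6,0],[0,0,0],0],
    [[0,0,0],[0,0,0],0],
    [[0,0,0],[0,0,0],0]
  ]
}}

```text
clock: 2.87
tool_pos: [0.5043, 0.0466, 0.1533]
eef_rot: [0.558, -0.558, -0.434, 0.435]
wrist_force: [-0.4, 0.0, -0.7]
opening: 0.0856
```

```bash
python3 -c "
from h import *
import cv2
inc(bpos=(0,0,.153),yaw=75.75,n=1)
d=get_image('wrist'); cv2.imwrite('pics/w3.png',cv2.convertScaleAbs(d['frame'][:,:,::-1],alpha=1.6))
for x in [(0,0,.163),(-.062,0,.15)]: print(proj(d,board2w(P,x)))
"
```

```text
pos [0.5043 0.0466 0.1533] yaw 75.79 ydown [-0.002 -0.    -1.   ] q [  3.9  23.  112.2  -0.   44.9 -71.9] clk 2.8667
F [-0.39  0.02 -0.71] T [-0.022 -0.049  0.004] open 0.08562208901892256
total d cm [ 0.026  0.028 -0.009] rot deg [-0.1   0.04 -0.03] min rows 0.02
per row [ 0.026  0.028 -0.009] [-0.099  0.043 -0.033]
[277.78187656 306.88189648]
[277.808838   154.19320929]
```

View pics/w3.png

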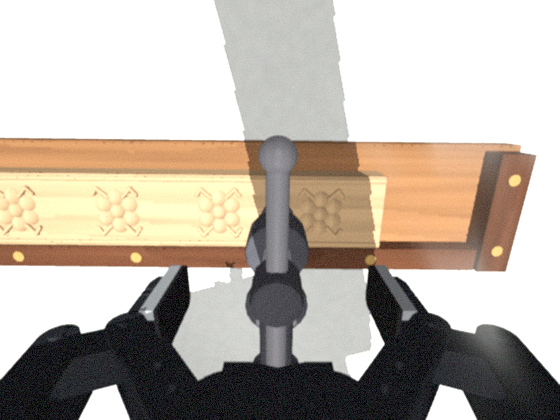

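Request:
{"api": "move_arm", "payload": {
  "increments": [
    [[0,0,0],[0,0,0],255],
    [[0,0,0],[0,0,0],255],
    [[0,0,0],[0,0,0],255],
    [[0,0,0],[0,0,0],255],
    [[0,0,0],[0,0,0],255],
    [[0,0,0],[0,0,0],255],
    [[0,0,0],[0,0,0],255],
    [[0,0,0],[0,0,0],255]
  ]
}}

```text
clock: 3.58
tool_pos: [0.5053, 0.0458, 0.1541]
eef_rot: [-0.558, 0.558, 0.434, -0.434]
wrist_force: [-1.0, -0.8, 5.8]
opening: 0.0225
```

```bash
python3 -c "
from h import *
inc(bpos=(0,0,.153),yaw=75.75,n=1)
"
```

```text
pos [0.5053 0.0458 0.1541] yaw 75.72 ydown [ 0.001 -0.    -1.   ] q [  3.8  22.9 112.1  -0.   44.9 -71.9] clk 3.5833
F [-1.01 -0.85  5.8 ] T [-0.145  0.226  0.004] open 0.022485009245729545
total d cm [0.076 0.11  0.103] rot deg [ 0.04 -0.03  0.01] min rows 0.04
per row [0.076 0.11  0.103] [ 0.038 -0.027  0.007]
```

Request:
{"api": "move_arm", "payload": {
  "increments": [
    [[0,0,0],[0,2,0],255],
    [[0,0,0],[0,2,0],255],
    [[0,0,0],[0,2,0],255],
    [[0,0,0],[0,0,0],255]
  ]
}}

```text
clock: 3.92
tool_pos: [0.5053, 0.0458, 0.1542]
eef_rot: [-0.58, 0.581, 0.404, -0.404]
wrist_force: [-1.6, -0.8, 7.5]
opening: 0.0228
```

```bash
python3 -c "
from h import *
import cv2
inc(bpos=(0,0,.153),yaw=75.75,n=1)
d=get_image('wrist'); cv2.imwrite('pics/w4.png',cv2.convertScaleAbs(d['frame'][:,:,::-1],alpha=1.6))
"
```

```text
pos [0.5053 0.0458 0.1542] yaw 69.63 ydown [ 0.001 -0.    -1.   ] q [  3.8  22.9 112.1  -0.   44.9 -65.8] clk 3.9167
F [-1.61 -0.8   7.48] T [-0.15   0.327  0.049] open 0.022822324327242155
total d cm [0.066 0.123 0.113] rot deg [ 0.04 -6.12  0.  ] min rows 0.85
per row [0.066 0.123 0.113] [ 4.300e-02 -6.116e+00  3.000e-03]
```

View pics/w4.png

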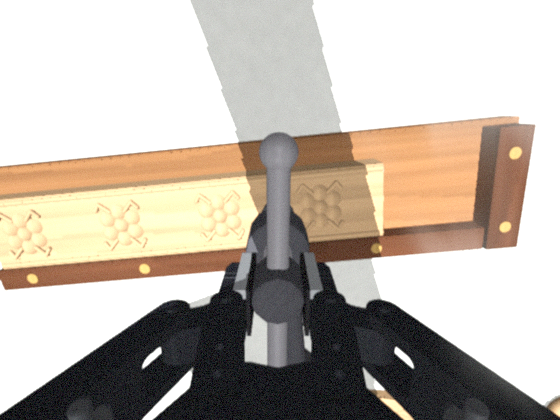

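Request:
{"api": "move_arm", "payload": {
  "increments": [
    [[0,0,0],[0,0,0],110],
    [[0,0,0],[0,0,0],110],
    [[0,0,0],[0,0,0],110],
    [[0,0,0],[0,-7,0],110],
    [[0,0,0],[0,-7,0],110],
    [[0,0,0],[0,-6,0],110],
    [[0,0,0],[0,0,0],110]
  ]
}}

```text
clock: 4.55
tool_pos: [0.5049, 0.0459, 0.1534]
eef_rot: [0.5, -0.5, -0.5, 0.5]
wrist_force: [-0.1, 0.2, 0.1]
opening: 0.0486
```

```bash
python3 -c "
from h import *
import cv2
inc(bpos=(0,0,.153),yaw=89.6,n=1)
d=get_image('wrist'); cv2.imwrite('pics/w5.png',cv2.convertScaleAbs(d['frame'][:,:,::-1],alpha=1.6))
for x in [(0,0,.163),(-.062,0,.15)]: print(proj(d,board2w(P,x)))
"
```

```text
pos [0.5049 0.0459 0.1534] yaw 89.94 ydown [-0.  0. -1.] q [  3.8  23.  112.2   0.   44.9 -86.1] clk 4.55
F [-0.11  0.25  0.08] T [ 0.019 -0.053 -0.068] open 0.04856397830431225
total d cm [0.09  0.041 0.04 ] rot deg [-0.02  0.34  0.  ] min rows 0.05
per row [0.09  0.041 0.04 ] [-0.022  0.335  0.001]
[279.32400357 305.59379031]
[317.23721696 157.48493489]
```

View pics/w5.png

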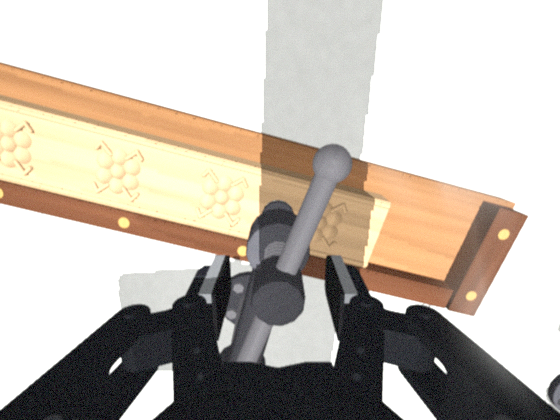

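Request:
{"api": "move_arm", "payload": {
  "increments": [
    [[0,0,0],[0,0,0],255],
    [[0,0,0],[0,0,0],255],
    [[0,0,0],[0,0,0],255],
    [[0,0,0],[0,0,0],255],
    [[0,0,0],[0,0,0],255],
    [[0,-0.02,0],[0,7,0],255],
    [[0,-0.02,0],[0,7,0],255],
    [[0,-0.02,0],[0,7,0],255],
    [[0,-0.02,0],[0,7,0],255],
    [[0,0,0],[0,0,0],255]
  ]
}}

```text
clock: 5.43
tool_pos: [0.505, 0.0459, 0.1545]
eef_rot: [-0.608, 0.608, 0.361, -0.361]
wrist_force: [0.1, -0.2, 0.7]
opening: 0.0225
```

```bash
python3 -c "
from h import *
import cv2
inc(bpos=(0,0,.153),yaw=89.6,n=1)
d=get_image('wrist'); cv2.imwrite('pics/w6.png',cv2.convertScaleAbs(d['frame'][:,:,::-1],alpha=1.6))
"
```

```text
pos [0.505  0.0459 0.1545] yaw 61.46 ydown [ 0. -0. -1.] q [  3.8  22.9 112.1  -0.   45.  -57.6] clk 5.4333
F [ 0.14 -0.22  0.73] T [-0.153  0.082 -0.199] open 0.022464934454206494
total d cm [0.058 0.145 0.089] rot deg [  0.   -28.14  -0.  ] min rows 3.93
per row [0.058 0.145 0.089] [ 2.0000e-03 -2.8143e+01 -3.0000e-03]
```

View pics/w6.png

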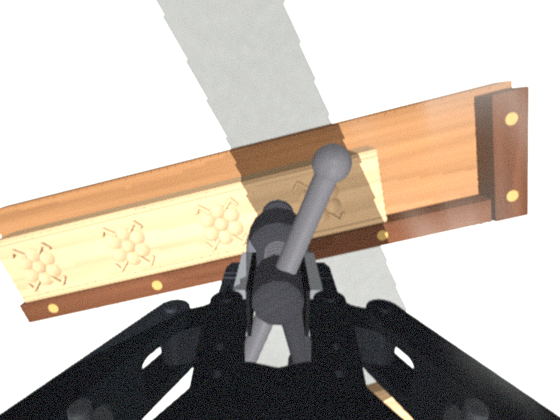

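Request:
{"api": "move_arm", "payload": {
  "increments": [
    [[0,-0.02,0],[0,7,0],255],
    [[0,-0.02,0],[0,7,0],255],
    [[0,-0.02,0],[0,7,0],255],
    [[0,-0.02,0],[0,7,0],255],
    [[0,-0.02,0],[0,7,0],255],
    [[0,-0.02,0],[0,7,0],255],
    [[0,-0.02,0],[0,7,0],255],
    [[0,-0.02,0],[0,7,0],255],
    [[0,-0.02,0],[0,7,0],255],
    [[0,-0.02,0],[0,7,0],255]
  ]
}}

```text
clock: 6.32
tool_pos: [0.5049, 0.0458, 0.1562]
eef_rot: [-0.705, 0.705, -0.052, 0.051]
wrist_force: [-0.0, -0.9, -1.5]
opening: 0.0218
```

Request:
{"api": "move_arm", "payload": {
  "increments": [
    [[0,-0.02,0],[0,7,0],255],
    [[0,-0.02,0],[0,7,0],255],
    [[0,-0.02,0],[0,7,0],255],
    [[0,-0.02,0],[0,7,0],255],
    [[0,-0.02,0],[0,7,0],255],
    [[0,-0.02,0],[0,7,0],255],
    [[0,-0.02,0],[0,7,0],255],
    [[0,-0.02,0],[0,7,0],255],
    [[0,0,0],[0,0,0],255],
    [[0,0,0],[0,0,0],255]
  ]
}}

```text
clock: 7.15
tool_pos: [0.5048, 0.0459, 0.1578]
eef_rot: [-0.6, 0.6, -0.375, 0.374]
wrist_force: [0.0, -0.6, -2.1]
opening: 0.0229
```

```bash
python3 -c "
from h import *
import cv2
inc(bpos=(0,0,.153),yaw=89.6,n=1)
d=get_image('wrist'); cv2.imwrite('pics/w7.png',cv2.convertScaleAbs(d['frame'][:,:,::-1],alpha=1.6))
"
```

```text
pos [0.5048 0.0459 0.1578] yaw -63.95 ydown [-0.  0. -1.] q [  3.8  22.6 112.    0.   45.4  67.8] clk 7.15
F [ 0.04 -0.58 -2.06] T [-0.07   0.011 -0.187] open 0.02286621172951349
total d cm [-0.098  0.477  0.013] rot deg [-1.0000e-02 -1.5355e+02 -3.0000e-02] min rows 21.45
per row [-0.098  0.477  0.013] [-1.2000e-02 -1.5355e+02 -3.4000e-02]
```

View pics/w7.png

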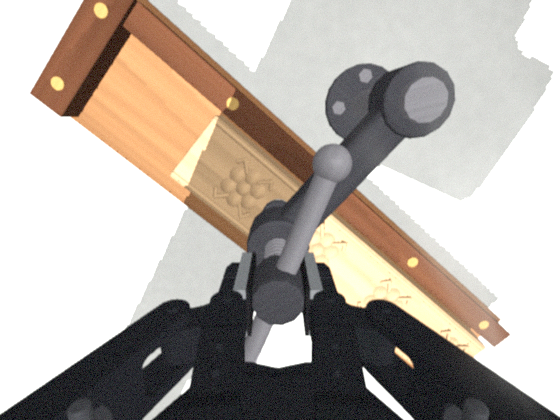

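Request:
{"api": "move_arm", "payload": {
  "increments": [
    [[0,-0.02,0],[0,7,0],255],
    [[0,-0.02,0],[0,7,0],255],
    [[0,-0.02,0],[0,7,0],255],
    [[0,-0.02,0],[0,7,0],255],
    [[0,-0.02,0],[0,7,0],255],
    [[0,-0.02,0],[0,7,0],255],
    [[0,-0.02,0],[0,7,0],255],
    [[0,-0.02,0],[0,7,0],255],
    [[0,-0.02,0],[0,7,0],255],
    [[0,-0.02,0],[0,7,0],255]
  ]
}}

```text
clock: 8.03
tool_pos: [0.5048, 0.0459, 0.1597]
eef_rot: [0.274, -0.275, 0.652, -0.652]
wrist_force: [0.9, -0.4, -3.8]
opening: 0.0223
```

Request:
{"api": "move_arm", "payload": {
  "increments": [
    [[0,0,0],[0,3,0],255],
    [[0,0,0],[0,0,0],255],
    [[0,0,0],[0,0,0],255]
  ]
}}

```text
clock: 8.28
tool_pos: [0.5048, 0.0459, 0.1598]
eef_rot: [0.259, -0.259, 0.658, -0.658]
wrist_force: [0.7, -0.4, -3.9]
opening: 0.0226
```

```bash
python3 -c "
from h import *
import cv2
inc(bpos=(0,0,.153),yaw=-134,n=1)
d=get_image('wrist'); cv2.imwrite('pics/w8.png',cv2.convertScaleAbs(d['frame'][:,:,::-1],alpha=1.6))
d=get_image('side'); cv2.imwrite('pics/s8.png',cv2.convertScaleAbs(d['frame'][:,:,::-1],alpha=1.6))
"
```

```text
pos [0.5048 0.0459 0.1598] yaw -137.02 ydown [-0.  0. -1.] q [  3.8  22.4 112.    0.   45.7 140.9] clk 8.2833
F [ 0.69 -0.45 -3.92] T [ 0.066 -0.009 -0.059] open 0.022557492341899972
total d cm [-0.036  0.681 -0.086] rot deg [ 0.02 -3.02  0.01] min rows 0.42
per row [-0.036  0.681 -0.086] [ 0.021 -3.016  0.013]
```

View pics/w8.png

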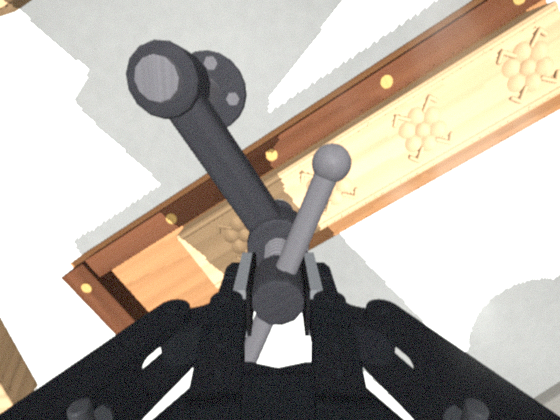

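View pics/s8.png

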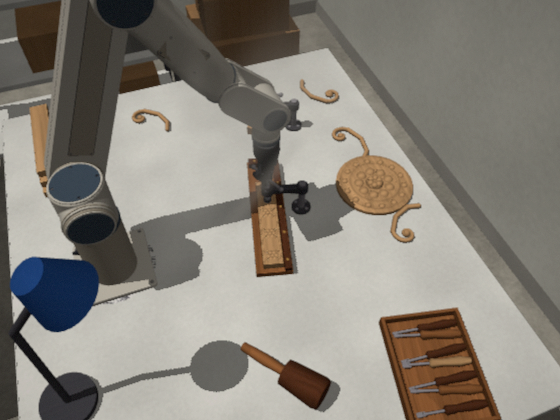

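Request:
{"api": "move_arm", "payload": {
  "increments": [
    [[0,0,0],[0,0,0],110],
    [[0,0,0],[0,0,0],110],
    [[0,0,0],[0,0,0],110],
    [[0,-1,0],[0,0,0],110],
    [[0,-2,0],[0,0,0],110],
    [[0,-2,0],[0,0,0],110],
    [[0,-2,0],[0,-7,0],110],
    [[0,0,0],[0,-7,0],200],
    [[0,0,0],[0,-7,0],255],
    [[0,0,0],[0,-7,0],255]
  ]
}}

```text
clock: 9.22
tool_pos: [0.5055, 0.0459, 0.2316]
eef_rot: [-0.412, 0.41, -0.575, 0.576]
wrist_force: [0.1, 0.8, -1.2]
opening: 0.0127
```

Request:
{"api": "move_arm", "payload": {
  "increments": [
    [[0,0,0],[0,-7,0],255],
    [[0,0,0],[0,-7,0],255],
    [[0,0,0],[0,-7,0],255],
    [[0,0,0],[0,-7,0],255],
    [[0,0,0],[0,-7,0],255],
    [[0,0,0],[0,-7,0],255],
    [[0,0,0],[0,-7,0],255],
    [[0,0,0],[0,-7,0],255],
    [[0,0,0],[0,-7,0],255],
    [[0,0,0],[0,-7,0],255]
  ]
}}

```text
clock: 10.05
tool_pos: [0.5052, 0.0459, 0.231]
eef_rot: [0.667, -0.667, 0.235, -0.236]
wrist_force: [0.5, 0.4, 0.0]
opening: 0.0004
```

```bash
python3 -c "
from h import *
import cv2
inc(bpos=(-.005,-.27,.225),yaw=-14.25,n=8)
d=get_image('side'); cv2.imwrite('pics/s9.png',cv2.convertScaleAbs(cv2.resize(d['frame'][130:290,210:340,::-1],None,fx=3.7,fy=3.7),alpha=1.8))
"
```

```text
pos [0.5052 0.0459 0.231 ] yaw -38.91 ydown [ 0.001  0.    -1.   ] q [  3.8  16.1 109.2  -0.   54.6  42.8] clk 10.05
F [0.46 0.37 0.02] T [ 0.012 -0.027 -0.005] open 0.00036875776606632923
total d cm [ 10.694   0.591 -24.721] rot deg [ -0.03 -24.66   0.05] min rows 6.46
per row [ 1.337  0.074 -3.09 ] [-0.004 -3.082  0.006]
```

View pics/s9.png

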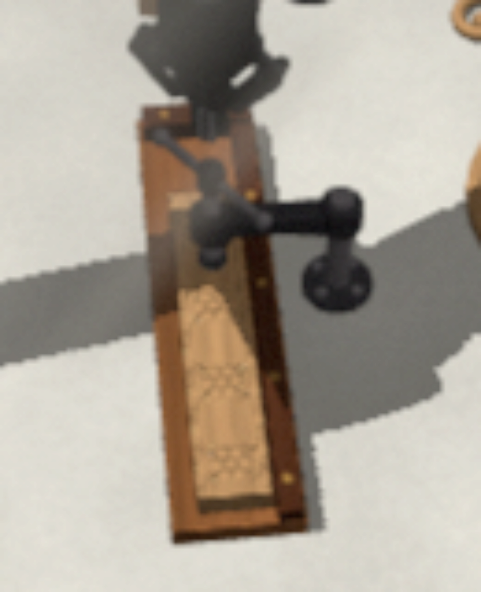

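Request:
{"api": "move_arm", "payload": {
  "increments": [
    [[0,0,0],[0,-7,0],255],
    [[0,0,0],[0,-7,0],255],
    [[0,0,0],[0,-7,0],255],
    [[-0.6,0,0],[0,-3.65,0],255],
    [[0,0,-3.4],[0,0,0],255],
    [[0,0,-3.4],[0,0,0],255],
    [[0,0,-3.4],[0,0,0],255],
    [[0,0,-3.4],[0,0,0],255],
    [[0,0,-3.4],[0,0,0],255],
    [[0,0,-3.4],[0,0,0],255]
  ]
}}

```text
clock: 10.93
tool_pos: [0.4474, -0.1511, 0.2309]
eef_rot: [-0.701, 0.701, -0.09, 0.091]
wrist_force: [0.7, -0.5, 0.3]
opening: 0.0
```

Request:
{"api": "move_arm", "payload": {
  "increments": [
    [[0,0,-3.4],[0,0,0],255],
    [[0,0,-3.1],[0,0,0],255],
    [[0,0,0],[0,0,0],255],
    [[0,0,0],[0,0,0],255],
    [[0,0,0],[0,0,0],255]
  ]
}}

```text
clock: 11.35
tool_pos: [0.4314, -0.2124, 0.2305]
eef_rot: [0.701, -0.701, 0.091, -0.091]
wrist_force: [0.5, -0.2, -0.7]
opening: 0.0002
```

```bash
python3 -c "
from h import *
import cv2
inc(bpos=(-.005,-.265,.05),yaw=-14.25,n=8)
d=get_image('wrist'); cv2.imwrite('pics/w10.png',cv2.convertScaleAbs(d['frame'][:,:,::-1],alpha=1.6))
for x in [(-.03,-.23,.045),(.03,-.23,.045),(.055,-.25,.038),(-.055,-.25,.02)]: print(proj(d,board2w(P,x)))
"
```

```text
pos [ 0.4314 -0.2124  0.2305] yaw -14.76 ydown [ 0.  0. -1.] q [-27.6  13.9 112.4   0.   53.7 -12.9] clk 11.35
F [ 0.5  -0.21 -0.69] T [ 0.01   0.026 -0.015] open 0.00017778569576317493
total d cm [ 0.196 18.045  0.425] rot deg [-0.01 -0.51  0.02] min rows 4.33
per row [0.025 2.256 0.053] [-0.001 -0.063  0.003]
[254.01189867 152.41061265]
[314.68228256 151.81056537]
[337.62639231 170.2759943 ]
[233.30952954 168.17026516]
```

View pics/w10.png

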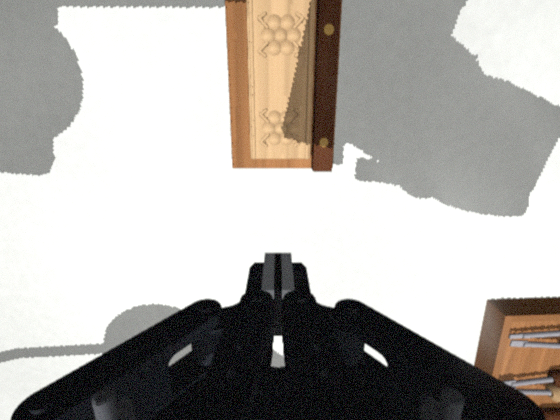

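Request:
{"api": "move_arm", "payload": {
  "increments": [
    [[0.2,3.6,0],[0,-0.5,0],255],
    [[0,3.6,0],[0,0,0],255],
    [[0,3.6,0],[0,0,0],255],
    [[0,3.6,0],[0,0,0],255],
    [[0,3.6,0],[0,0,0],255],
    [[0,0,0],[0,0,0],255],
    [[0,0,0],[0,0,0],255],
    [[0,0,0],[0,0,0],255]
  ]
}}

```text
clock: 12.07
tool_pos: [0.4344, -0.2128, 0.0515]
eef_rot: [-0.702, 0.702, -0.086, 0.087]
wrist_force: [2.1, -0.2, 1.3]
opening: 0.0002
```

```bash
python3 -c "
from h import *
import cv2
inc(bpos=(-.005,-.24,.05),yaw=-14.25,n=8)
d=get_image('wrist'); cv2.imwrite('pics/w11.png',cv2.convertScaleAbs(d['frame'][:,:,::-1],alpha=1.6))
d=get_image('side'); cv2.imwrite('pics/s11.png',cv2.convertScaleAbs(cv2.resize(d['frame'][130:290,210:340,::-1],None,fx=3.7,fy=3.7),alpha=1.8))
"
```

```text
pos [ 0.4344 -0.2128  0.0515] yaw -14.07 ydown [ 0.001 -0.001 -1.   ] q [-27.5  32.5 116.8   0.   30.6 -13.4] clk 12.0667
F [ 2.09 -0.2   1.27] T [-0.024  0.029 -0.026] open 0.00019062854254255283
total d cm [-0.089  0.145  2.884] rot deg [0.02 0.18 0.08] min rows 0.69
per row [-0.011  0.018  0.36 ] [0.002 0.023 0.01 ]
```

View pics/w11.png

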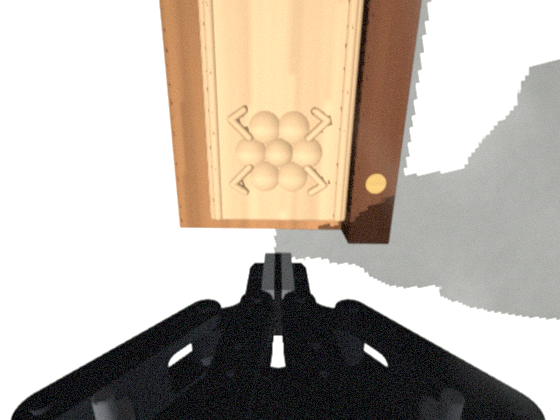

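View pics/s11.png

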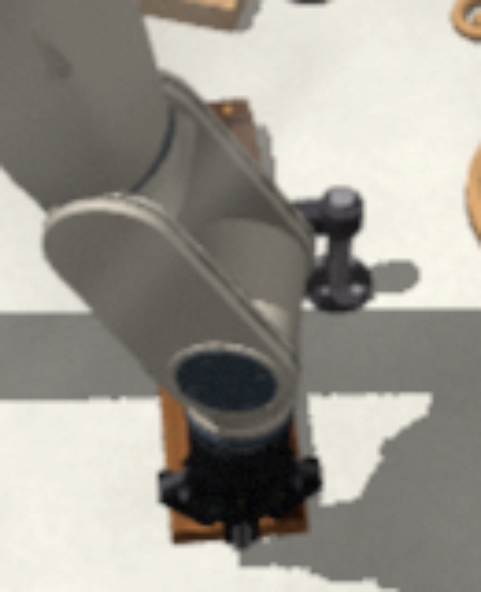

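Request:
{"api": "move_arm", "payload": {
  "increments": [
    [[0,0,1.5],[0,0,0],255],
    [[0,0,1.5],[0,0,0],255],
    [[0,0,0.8],[0,0,0],255],
    [[0,0,0.8],[0,0,0],255],
    [[0,0,0.8],[0,0,0],255],
    [[0,0,0.8],[0,0,0],255],
    [[0,0,0.8],[0,0,0],255],
    [[0,0,0],[0,0,0],255]
  ]
}}

```text
clock: 12.83
tool_pos: [0.4513, -0.1445, 0.0511]
eef_rot: [-0.702, 0.702, -0.086, 0.087]
wrist_force: [-0.3, 0.1, 0.6]
opening: 0.0002
```

```bash
python3 -c "
from h import *
import cv2
inc(bpos=(-.005,-.163,.05),yaw=-14.25,n=8)
d=get_image('wrist'); cv2.imwrite('pics/w12.png',cv2.convertScaleAbs(d['frame'][:,:,::-1],alpha=1.6))
"
```

```text
pos [ 0.4513 -0.1445  0.0511] yaw -14.08 ydown [ 0.002 -0.001 -1.   ] q [-19.2  32.1 118.1   0.   29.7  -5.1] clk 12.8333
F [-0.33  0.09  0.55] T [ 0.028 -0.052  0.045] open 0.00017002017835962284
total d cm [-0.046  0.114  3.552] rot deg [0.   0.17 0.12] min rows 0.85
per row [-0.006  0.014  0.444] [0.    0.021 0.015]
```

View pics/w12.png

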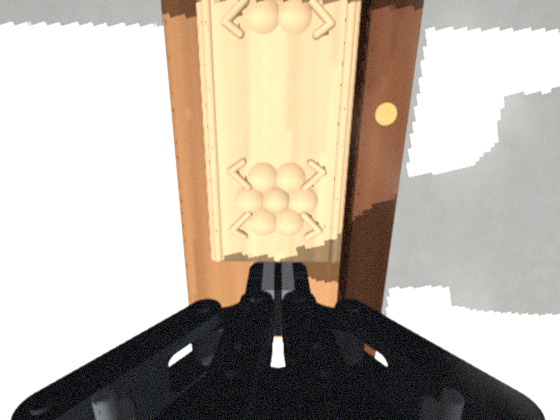

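Contact with the end (rail end at row ~262, centred at column ~277, straight along the fence). I continue pushing.

Request:
{"api": "move_arm", "payload": {
  "increments": [
    [[0,0,0.6],[0,0,0],255],
    [[0,0,0.6],[0,0,0],255],
    [[0,0,0.6],[0,0,0],255],
    [[0,0,0.6],[0,0,0],255],
    [[0,0,0.5],[0,0,0],255],
    [[0,0,0.3],[0,0,0],255],
    [[0,0,0],[0,0,0],255]
  ]
}}

```text
clock: 13.47
tool_pos: [0.4584, -0.1137, 0.0501]
eef_rot: [0.702, -0.702, 0.087, -0.087]
wrist_force: [-0.4, -0.1, -0.0]
opening: 0.0
```

```bash
python3 -c "
from h import *
inc(bpos=(-.005,-.163,.05),yaw=-14.25,n=8)
"
```

```text
pos [ 0.4584 -0.1137  0.0501] yaw -14.11 ydown [ 0.  0. -1.] q [-15.4  32.2 118.2   0.   29.6  -1.3] clk 13.4667
F [-0.41 -0.11 -0.  ] T [-0.004  0.054 -0.021] open 7.85973675934566e-06
total d cm [0.019 0.013 0.389] rot deg [-0.01  0.14  0.01] min rows 0.09
per row [0.002 0.002 0.049] [-0.001  0.017  0.001]
```

Request:
{"api": "move_arm", "payload": {
  "increments": [
    [[0,0,0.2],[0,0,0],255],
    [[0,0,0.2],[0,0,0],255],
    [[0,0,0],[0,0,0],255]
  ]
}}

```text
clock: 13.72
tool_pos: [0.4592, -0.1101, 0.05]
eef_rot: [0.702, -0.702, 0.087, -0.087]
wrist_force: [-1.0, -1.9, 1.7]
opening: -0.0001
```

```bash
python3 -c "
from h import *
import cv2
inc(bpos=(-.005,-.163,.05),yaw=-14.25,n=8)
d=get_image('wrist'); cv2.imwrite('pics/w13.png',cv2.convertScaleAbs(d['frame'][:,:,::-1],alpha=1.6))
d=get_image('top'); cv2.imwrite('pics/t13.png',cv2.convertScaleAbs(cv2.resize(d['frame'][150:270,190:350,::-1],None,fx=5,fy=5),alpha=1.8))
"
```

```text
pos [ 0.4592 -0.1101  0.05  ] yaw -14.13 ydown [-0.  0. -1.] q [-14.9  32.2 118.2   0.   29.6  -0.8] clk 13.7167
F [-1.01 -1.89  1.68] T [-0.256  0.018  0.011] open -0.00011331303172460758
total d cm [0.026 0.002 0.02 ] rot deg [-0.    0.12 -0.  ] min rows 0.02
per row [0.003 0.    0.003] [-0.     0.015 -0.   ]
```

View pics/w13.png

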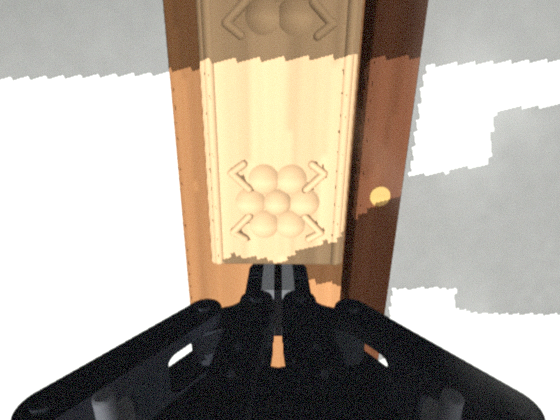

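View pics/t13.png

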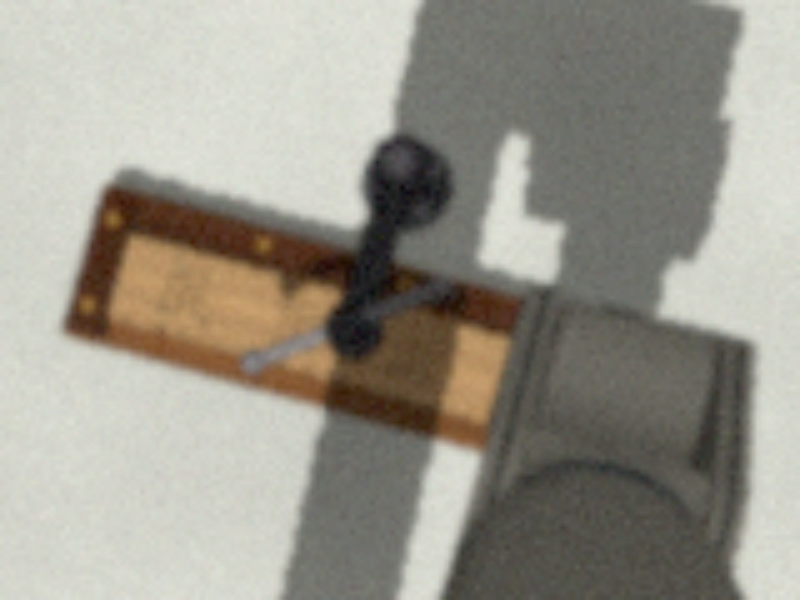

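Request:
{"api": "move_arm", "payload": {
  "increments": [
    [[0,0,0.2],[0,0,0],255],
    [[0,0,0.1],[0,0,0],255],
    [[0,0,0],[0,0,0],255]
  ]
}}

```text
clock: 14.07
tool_pos: [0.4595, -0.1085, 0.0499]
eef_rot: [-0.701, 0.702, -0.087, 0.086]
wrist_force: [-4.1, -15.6, 2.1]
opening: 0.0
```

```bash
python3 -c "
from h import *
inc(bpos=(-.005,-.163,.05),yaw=-14.25,n=8)
"
```

```text
pos [ 0.4595 -0.1085  0.0499] yaw -14.07 ydown [-0.001 -0.002 -1.   ] q [-14.7  32.2 118.2  -0.2  29.6  -0.4] clk 14.0667
F [ -4.12 -15.55   2.12] T [-2.457  0.634 -0.009] open 2.2835192656120858e-05
total d cm [ 0.039 -0.006 -0.138] rot deg [ 0.1   0.18 -0.02] min rows 0.03
per row [ 0.005 -0.001 -0.017] [ 0.012  0.023 -0.003]
```

Request:
{"api": "move_arm", "payload": {
  "increments": [
    [[0,0,-1],[0,0,0],255],
    [[0,0,-2],[0,0,0],255],
    [[0,-3.5,0],[0,0,0],255],
    [[0,-3.5,0],[0,0,0],255],
    [[0,-3.5,0],[0,0,0],255],
    [[0,-3.5,0],[0,0,0],255],
    [[0,-3.5,0],[0,0,0],255],
    [[0,-1,2],[0,7,0],255],
    [[0,0,0],[0,7,0],180],
    [[0,0,0],[0,7,0],110]
  ]
}}

```text
clock: 14.9
tool_pos: [0.4579, -0.1164, 0.2362]
eef_rot: [0.674, -0.673, 0.214, -0.216]
wrist_force: [-0.5, -1.0, -0.0]
opening: 0.0233
```

Request:
{"api": "move_arm", "payload": {
  "increments": [
    [[0,0,0],[0,7,0],110],
    [[0,0,0],[0,7,0],110],
    [[0,0,0],[0,7,0],110],
    [[0,0,0],[0,7,0],110],
    [[0,0,0],[0,7,0],110],
    [[0,0,0],[0,7,0],110],
    [[0,0,0],[0,7,0],110],
    [[0,0,0],[0,7,0],110],
    [[0,0,0],[0,7,0],110],
    [[0,0,0],[0,7,0],110]
  ]
}}

```text
clock: 15.73
tool_pos: [0.4571, -0.1167, 0.2347]
eef_rot: [0.428, -0.428, 0.563, -0.562]
wrist_force: [-0.5, 1.0, 0.7]
opening: 0.0484
```

```bash
python3 -c "
from h import *
import cv2
inc(pos=(.5049,.0459,.2),yaw=-137.02,n=6)
d=get_image('top'); cv2.imwrite('pics/t14.png',cv2.convertScaleAbs(cv2.resize(d['frame'][150:270,190:350,::-1],None,fx=5,fy=5),alpha=1.8))
d=get_image('side'); cv2.imwrite('pics/s14.png',cv2.convertScaleAbs(cv2.resize(d['frame'][130:290,210:340,::-1],None,fx=3.7,fy=3.7),alpha=1.8))
"
```

```text
pos [ 0.4571 -0.1167  0.2347] yaw -105.47 ydown [-0.001  0.001 -1.   ] q [-15.8  12.8 113.2   0.   54.1  89.7] clk 15.7333
F [-0.47  1.02  0.66] T [ 0.01   0.042 -0.016] open 0.04844109686616048
total d cm [-16.949   3.479   0.273] rot deg [ 7.000e-02  3.155e+01 -2.000e-02] min rows 4.41
per row [-2.825  0.58   0.045] [ 1.100e-02  5.258e+00 -3.000e-03]
```

View pics/t14.png

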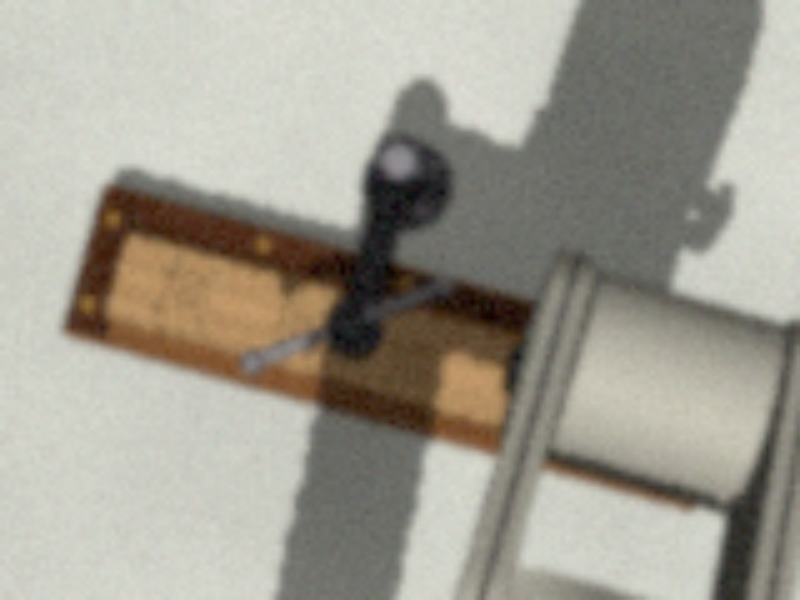

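View pics/s14.png

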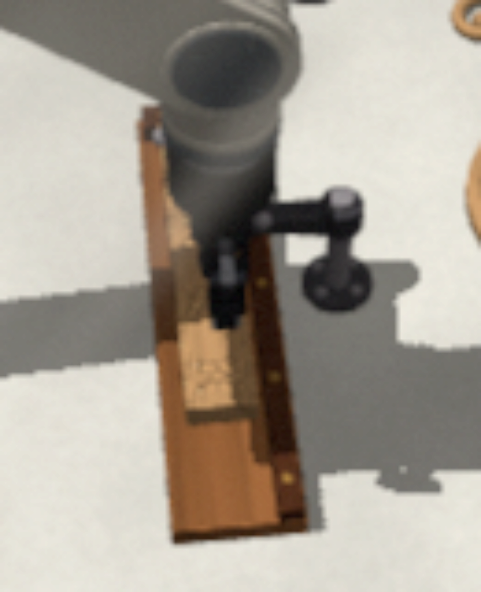

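Request:
{"api": "move_arm", "payload": {
  "increments": [
    [[-3.4,0,0.05],[0,0,0],110],
    [[-3.4,0,0.05],[0,0,0],110],
    [[-3.4,0,0.05],[0,0,0],110],
    [[-3.4,0,0.05],[0,0,0],110],
    [[-3.35,0,0.05],[0,0,0],110],
    [[0,0,0],[0,6.3,0],110],
    [[0,0,0],[0,6.3,0],110],
    [[0,0,0],[0,6.3,0],110],
    [[0,0,0],[0,6.3,0],110],
    [[0,0,0],[0,6.3,0],110]
  ]
}}

```text
clock: 16.67
tool_pos: [0.5038, 0.0462, 0.2347]
eef_rot: [0.261, -0.261, 0.657, -0.657]
wrist_force: [-1.0, -0.1, -0.7]
opening: 0.0486
```

Request:
{"api": "move_arm", "payload": {
  "increments": [
    [[0,0,0],[0,0,0],110],
    [[0,0,0],[0,0,0],110]
  ]
}}

```text
clock: 16.83
tool_pos: [0.5039, 0.046, 0.2348]
eef_rot: [0.263, -0.263, 0.656, -0.656]
wrist_force: [0.7, 0.4, 0.0]
opening: 0.0485
```

```bash
python3 -c "
from h import *
import cv2
inc(pos=(.5049,.0459,.1598),yaw=-137.02,n=1)
d=get_image('wrist'); cv2.imwrite('pics/w15.png',cv2.convertScaleAbs(d['frame'][:,:,::-1],alpha=1.6))
"
```

```text
pos [0.5039 0.046  0.2348] yaw -136.28 ydown [-0.001  0.    -1.   ] q [  3.9  15.7 109.2   0.   55.2 140.1] clk 16.8333
F [0.7  0.4  0.02] T [-0.026 -0.039  0.068] open 0.04848342598791627
total d cm [-0.066  7.504  0.081] rot deg [0.03 0.74 0.02] min rows 1.8
per row [-0.066  7.504  0.081] [0.029 0.736 0.016]
```

View pics/w15.png

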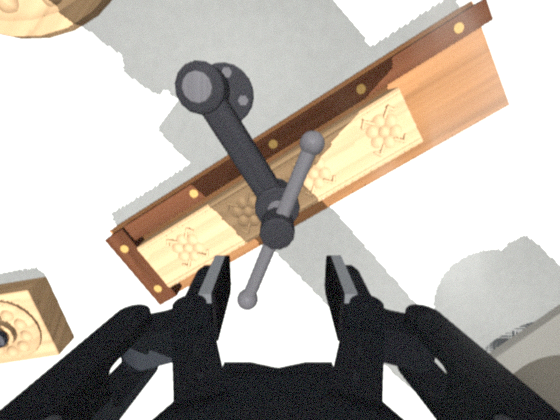

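Rail is against the stop and fence (its end at ~(140,245) touches the stop). The bar runs (312,142)–(247,300), as left. Descend and grip.

Request:
{"api": "move_arm", "payload": {
  "increments": [
    [[-0.07,1.8,0.08],[0,0.7,0],110],
    [[0,1.9,0],[0,0,0],110],
    [[0,1.9,0],[0,0,0],110],
    [[0,1.9,0],[0,0,0],110],
    [[0,0,0],[0,0,0],110],
    [[0,0,0],[0,0,0],255],
    [[0,0,0],[0,0,0],255],
    [[0,0,0],[0,0,0],255],
    [[0,0,0],[0,0,0],255],
    [[0,0,0],[0,0,0],255]
  ]
}}

```text
clock: 17.72
tool_pos: [0.5056, 0.0457, 0.161]
eef_rot: [-0.258, 0.257, -0.658, 0.659]
wrist_force: [-1.6, -1.5, 4.7]
opening: 0.0225
```

```bash
python3 -c "
from h import *
import cv2
inc(pos=(.5049,.0459,.1598),yaw=89,n=1)
d=get_image('wrist'); cv2.imwrite('pics/w16.png',cv2.convertScaleAbs(d['frame'][:,:,::-1],alpha=1.6))
"
```

```text
pos [0.5056 0.0457 0.161 ] yaw -137.29 ydown [ 0.001 -0.    -1.   ] q [  3.8  22.3 111.9  -0.   45.7 141.1] clk 17.7167
F [-1.63 -1.51  4.65] T [-0.311  0.385  0.064] open 0.02254490089682181
total d cm [ 0.037  0.123 -0.057] rot deg [ 3.0000e-02  1.3371e+02 -1.0000e-01] min rows 18.67
per row [ 0.037  0.123 -0.057] [ 3.0000e-02  1.3371e+02 -9.6000e-02]
```

View pics/w16.png

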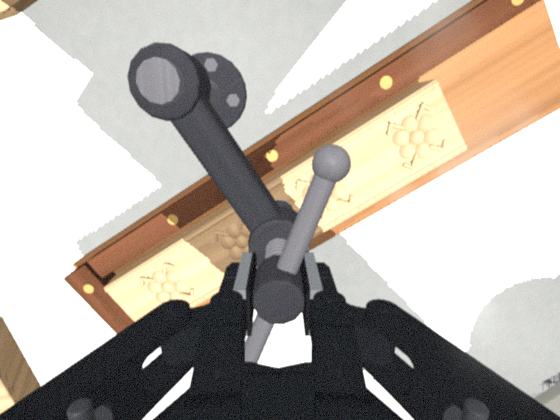

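Request:
{"api": "move_arm", "payload": {
  "increments": [
    [[0,0.02,0],[0,-7,0],255],
    [[0,0.02,0],[0,-7,0],255],
    [[0,0.02,0],[0,-7,0],255],
    [[0,0.02,0],[0,-7,0],255],
    [[0,0.02,0],[0,-7,0],255],
    [[0,0.02,0],[0,-7,0],255],
    [[0,0.02,0],[0,-7,0],255],
    [[0,0.02,0],[0,-7,0],255],
    [[0,0.02,0],[0,-7,0],255],
    [[0,0.02,0],[0,-7,0],255]
  ]
}}

```text
clock: 18.6
tool_pos: [0.5057, 0.0461, 0.159]
eef_rot: [0.59, -0.589, 0.39, -0.391]
wrist_force: [-1.9, -0.1, 6.5]
opening: 0.0223
```

Request:
{"api": "move_arm", "payload": {
  "increments": [
    [[0,0.02,0],[0,-7,0],255],
    [[0,0.02,0],[0,-7,0],255],
    [[0,0.02,0],[0,-7,0],255],
    [[0,0.02,0],[0,-7,0],255],
    [[0,0.02,0],[0,-7,0],255],
    [[0,0.02,0],[0,-7,0],255],
    [[0,0.02,0],[0,-7,0],255],
    [[0,0.02,0],[0,-7,0],255],
    [[0,0.02,0],[0,-7,0],255],
    [[0,0.02,0],[0,-7,0],255]
  ]
}}

```text
clock: 19.43
tool_pos: [0.5052, 0.0462, 0.157]
eef_rot: [0.707, -0.707, -0.019, 0.018]
wrist_force: [-4.2, 0.5, 9.3]
opening: 0.0219
```

Request:
{"api": "move_arm", "payload": {
  "increments": [
    [[0,0.02,0],[0,-7,0],255],
    [[0,0.02,0],[0,-7,0],255],
    [[0,0.02,0],[0,-7,0],255],
    [[0,0.02,0],[0,-7,0],255],
    [[0,0.02,0],[0,-7,0],255],
    [[0,0.02,0],[0,-7,0],255],
    [[0,0.02,0],[0,-7,0],255],
    [[0,0.02,0],[0,-7,0],255],
    [[0,0.02,0],[0,-7,0],255],
    [[0,0,0],[0,0,0],255]
  ]
}}

```text
clock: 20.27
tool_pos: [0.5051, 0.046, 0.1555]
eef_rot: [-0.593, 0.593, 0.386, -0.385]
wrist_force: [-5.3, -0.7, 11.8]
opening: 0.0224
```

```bash
python3 -c "
from h import *
import cv2
inc(pos=(.5049,.0459,.1534),yaw=95.7,n=1)
d=get_image('wrist'); cv2.imwrite('pics/w17.png',cv2.convertScaleAbs(d['frame'][:,:,::-1],alpha=1.6))
"
```

```text
pos [0.5051 0.046  0.1555] yaw 66.06 ydown [ 0.  0. -1.] q [  3.8  22.8 112.1   0.   45.1 -62.2] clk 20.2667
F [-5.35 -0.72 11.85] T [-0.237  0.957  0.15 ] open 0.022401642043481565
total d cm [-0.015  0.206  0.02 ] rot deg [ 1.000e-02 -2.964e+01  1.000e-02] min rows 4.14
per row [-0.015  0.206  0.02 ] [ 1.500e-02 -2.964e+01  1.200e-02]
```

View pics/w17.png

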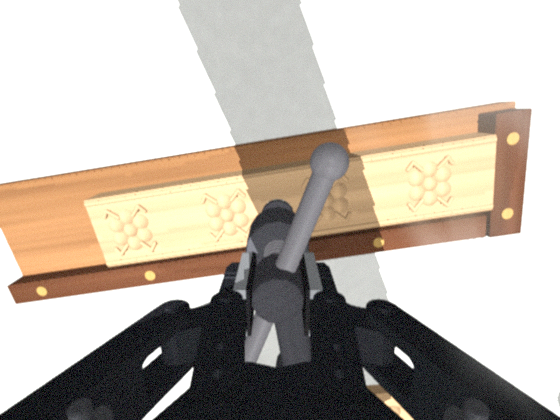

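Request:
{"api": "move_arm", "payload": {
  "increments": [
    [[0,0.02,0],[0,-7,0],255],
    [[0,0.02,0],[0,-7,0],255],
    [[0,0.02,0],[0,-7,0],255],
    [[0,0.02,0],[0,-7,0],255],
    [[0,0,0],[0,-2,0],255],
    [[0,0,0],[0,-2,0],255],
    [[0,0,0],[0,0,0],255],
    [[0,0,0],[0,0,0],255]
  ]
}}

```text
clock: 20.98
tool_pos: [0.5052, 0.0459, 0.1547]
eef_rot: [-0.466, 0.466, 0.532, -0.532]
wrist_force: [-5.9, -0.8, 12.1]
opening: 0.0223
```

```bash
python3 -c "
from h import *
import cv2
inc(pos=(.5049,.0459,.1534),yaw=95.7,n=1)
"
```

```text
pos [0.5052 0.0459 0.1547] yaw 97.56 ydown [ 0.     0.001 -1.   ] q [  3.8  22.9 112.1   0.   45.  -93.8] clk 20.9833
F [-5.86 -0.83 12.14] T [-0.376  0.84  -0.839] open 0.022293093479080133
total d cm [0.008 0.13  0.027] rot deg [0.02 1.86 0.03] min rows 0.26
per row [0.008 0.13  0.027] [0.022 1.862 0.031]
```

Request:
{"api": "move_arm", "payload": {
  "increments": [
    [[0,0,0],[0,-2,0],255],
    [[0,0,0],[0,-2,0],255],
    [[0,0,0],[0,0,0],255]
  ]
}}

```text
clock: 21.23
tool_pos: [0.5061, 0.0461, 0.1547]
eef_rot: [-0.446, 0.447, 0.549, -0.548]
wrist_force: [-2.3, 0.6, 7.9]
opening: 0.0225
```

```bash
python3 -c "
from h import *
import cv2
inc(pos=(.5049,.0459,.1534),yaw=95.7,n=1)
d=get_image('wrist'); cv2.imwrite('pics/w18.png',cv2.convertScaleAbs(d['frame'][:,:,::-1],alpha=1.6))
"
```

```text
pos [0.5061 0.0461 0.1547] yaw 101.76 ydown [ 0.003  0.001 -1.   ] q [  3.8  22.9 112.1   0.   44.9 -97.9] clk 21.2333
F [-2.33  0.65  7.92] T [0.177 0.294 0.24 ] open 0.02254478184613984
total d cm [0.007 0.132 0.125] rot deg [0.15 6.06 0.02] min rows 0.85
per row [0.007 0.132 0.125] [0.154 6.063 0.018]
```

View pics/w18.png

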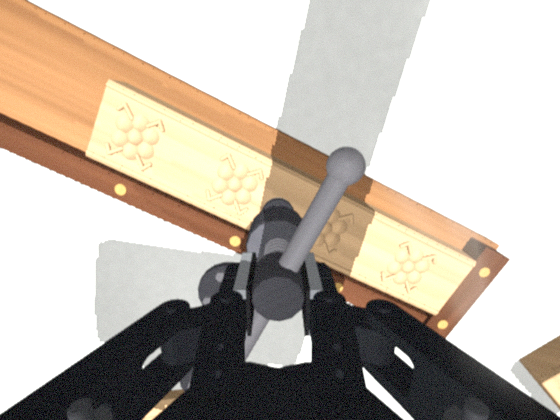

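Request:
{"api": "move_arm", "payload": {
  "increments": [
    [[0,0,0],[0,0,0],110],
    [[0,0,0],[0,0,0],110],
    [[0,0,0],[0,0,0],110],
    [[0,0,0],[0,0,0],110],
    [[0,-1,0],[0,0,0],110],
    [[0,-2,0],[0,0,0],110],
    [[0,-3,0],[0,0,0],110],
    [[0,-3,0],[0,0,0],110],
    [[0,0,0],[0,0,0],110],
    [[0,0,0],[0,0,0],110]
  ]
}}

```text
clock: 22.12
tool_pos: [0.5064, 0.046, 0.2458]
eef_rot: [-0.445, 0.448, 0.549, -0.547]
wrist_force: [0.5, 0.3, -0.8]
opening: 0.0488
```

```bash
python3 -c "
from h import *
import cv2
inc(pos=(.5049,.0459,.1534),yaw=95.7,n=1)
d=get_image('wrist'); cv2.imwrite('pics/w19.png',cv2.convertScaleAbs(d['frame'][:,:,::-1],alpha=1.6))
for x in [(0,0,.163),(-.062,0,.15),(.062,0,.15)]: print(proj(d,board2w(P,x)))
"
```

```text
pos [0.5064 0.046  0.2458] yaw 101.67 ydown [ 0.005  0.    -1.   ] q [  3.8  14.9 108.5   0.   56.3 -97.8] clk 22.1167
F [ 0.48  0.34 -0.8 ] T [-0.028 -0.016 -0.017] open 0.04876283627623399
total d cm [0.029 9.235 0.189] rot deg [ 0.26  5.97 -0.02] min rows 2.22
per row [0.029 9.235 0.189] [ 0.265  5.974 -0.019]
[279.17875817 224.09644891]
[318.4700394  141.74082781]
[245.31737668 283.23167779]
```

View pics/w19.png

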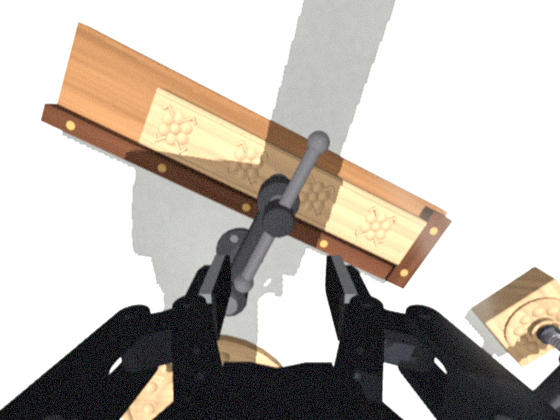

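```bash
python3 -c "
from station import *
print(job_done())"
```

```text
the job is handed in; nothing more can be done
None
```

The rail is home against the end stop and clamped again, and the job is handed in; the clock read about 22 s of the 58 s allowed. `job_done()` gives no verdict, so this rests on my own checks.

- **Unscrewing:** The rail's hold-down has the left-hand screw. It gave clockwise (about 0.2 N m), and I turned it about 0.65 turn to lift the pad clear.
- **Sliding the rail:** I pushed the rail along the fence by its end until the stop resisted with about 16 N.
- **Retightening:** I turned the screw back counter-clockwise until it was solid. The torque jumped to about 0.84 N m and the grip then slipped on the hub. Then I opened the gripper and raised it clear.

**Last checks:**
- In the final wrist picture the tommy bar's end balls are within about 2 px of where they should be when tight and square across the rail. The rail lies against the stop and parallel to the fence.
- The wrist force is near zero, so the robot touches nothing.
- I could not measure the 20 N clamping force directly; I infer it from the screw being back at its stop.
- I never worked near the rosette or the mallet, but I did not measure their positions again at the end.

No check failed. The board position I first fitted from the cameras was about 2 mm off along the board, and I corrected it from a wrist picture before gripping the screw.

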